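# Keep the casserole warm

### The job

Slide the open cast-iron casserole off the wooden board and down the small step until it stands wholly on the food warmer's round heating disc, without lifting or tipping it, and then set its lid, the larger of the two, squarely on it. Next press the warmer's step key, one full stroke at a time, until the drum shows five pips uppermost, and last throw the start lever fully over towards the hot plate. Leave the smaller lid, the mug and the jar where they are.

Things in the scene. Friction and masses are not known exactly. Their poses are not given: they have to be found in the camera images.
- warmer: white food warmer, fixed, 200 x 320 mm. Origin on the worktop under the hot plate's centre; its x points away from the robot, y to the left along its length, z up. Hot plate: x and y within 100 mm, top 20 mm high. Console: y 100 to 220: drum housing (95 mm high, clear window) and step-key block (100 mm) on its far half, start lever on its near half
- plate_centre (a point): centre of the hot plate's round steel heating disc, on its top face, 20 mm above the worktop; disc diameter 180 mm
- board: wooden board fixed on the worktop against the -y side of the warmer, 200 x 200 mm, 24 mm thick: its top is 4 mm higher than the hot plate's, with a gap of about 6 to 17 mm between them. Origin: centre of its underside, axes about as the warmer's
- pot: dark cast-iron casserole, open and round, without handles: 110 mm outside diameter, 60 mm high, base 100 mm across, wall 8 mm thick (upright; can be pinched at the rim from above), floor 6 mm, about 0.8 kg. Origin: centre of its underside, z up. It starts on the board
- lid: casserole's lid: dark disc 120 mm across, under it a round plug 84 mm across, 8 mm deep (enters the casserole's 94 mm mouth), on it a round wooden knob 24 mm across, 36 mm high. Origin: centre of the plug's underside; disc 8 to 15 mm, knob 15 to 51 mm above it. Seated, 52 mm above the casserole's origin. 0.3 kg. Lies plug down on the worktop left of the warmer, in one of two places
- small_lid: bystander: smaller lid of the same make, disc 88 mm in diameter, plug 56 mm, same knob and heights; it lies in the other of the two places
- drum (a joint): angle (rad) of the white six-sided drum, on a level axis along the warmer's y, faces with 1 to 6 black pips. A detent holds it at multiples of 1.0472: at 0 one pip is uppermost, at 1.0472 two, at 4.1888 five (whole turns make no difference). Each full key stroke adds 1.0472, never back. Starts with 6, 1, 2 or 3 uppermost (rarely between two: the first stroke takes it to the next)
- face_5 (a point): centre of the drum's face with five pips (face 41 x 56 mm, 36 mm from the drum's axis)
- drum_mark (a point): fixed point at which the centre of the uppermost face stands, 84 mm above the worktop, by the black index mark
- key_top (a point): centre of the top of the step key, a round grey push button 38 mm in diameter beside the drum on its +y side; at rest 135 mm above the worktop, pressed straight down. It moves with the key
- key (a joint): how far the step key is down: 0 at rest, 0.022 m at its stop. Light play for 6 mm (under 2 N), then it turns the drum: up to about 5 N pressed slowly, a jolt of about 12 N at 60 mm/s. Press on to the stop (at least 18 mm down); let the key come up to within 3 mm before the next stroke
- start (a joint): start lever: 0 as found, leaning away from the hot plate (to the warmer's +y); 1.0 rad fully over, leaning towards the hot plate (-y). It stays where it is left; about 1 N at the tip moves it
- start_tip (a point): centre of the black ball (26 mm) at the start lever's tip, 80 mm from the pivot; pivot at (-60, 160, 42) mm in the warmer's frame; the lever swings 0.5 rad either side of upright in the warmer's y-z plane, so the ball starts about 112 mm above the worktop and travels 77 mm towards -y
- mug: bystander: white mug, 84 mm in diameter, 95 mm high; origin under its centre
- jar: bystander: closed glass jar, 76 mm in diameter, 120 mm high; origin under its centre
There are look-alikes about, which are no part of the job. Leave any blue or purple look-alike of the pot alone.

How it is judged:
By the outcome, as a careful person would: the job done as asked, in the order asked, and still so for the second after the job is handed in, with the robot touching nothing.
It also fails if it takes over 72 s, if anything falls off the work surface, if the arm or the gripper's body presses on something with over 40 N, if the wrist force passes 120 N, or if a joint passes its speed limit or range.

### The arm

A 6-joint arm with a two-finger parallel gripper is mounted at the origin on the work surface. World frame = base frame: x ahead of the robot, y to its left, z up, the work surface at z = 0. Lengths are in m, angles in rad, forces in N, time in s.
With the tool pointing down it reaches from about 0.35 to 0.975 m from the base axis. Payload 4.9 kg.
Tool frame: the origin (TCP) lies at the very end of the fingers, on their centre line; the grasp point (between the pads) lies 19 mm behind it; z points along the fingers, y is the line along which they close (so a half turn about z gives the same grasp; the last joint's range is limited). The gripper opens to 85 mm and grips with 20 to 120 N. Pads are 22 mm wide; open, the fingers measure 114 mm over their backs; the gripper's body (76 mm by 85 mm) begins 54 mm behind the grasp point. The pads swing forward as they close: fully open they stand 13 mm farther back than shut.
Start: joints at [1.226, 0.053, 1.613, -0, 1.476, -0.119], TCP at [0.14, 0.609, 0.231] pointing down, gripper open.
Joint ranges: [-3.01, 3.01], [-1.01, 2.22], [0.06, 2.58], [-1.02, 4.17], [0.09, 2.62], [-3.14, 3.14]. Speed limits (rad/s): [2.57, 2.57, 3.14, 3.14, 3.14, 3.14].

### API

Orientations are given as a rotation vector (axis times angle).
In Python, from station import get_obs, optics, ctrl gives the robot as it stands.
- The arm moves only by the shell command python3 -m pendant 'ROWS' [FORCE]. ROWS is JSON, a list of rows, each a list of 3 entries, a list of its own where there are three numbers: the shift along the tool's x, y, z in mm, then the turn, a rotation vector about the tool's x, y, z in rad, then the opening, from 0 (shut) to 1 (fully open). A call has 1 to 12 rows; each row shifts and turns the commanded pose from where the row before left it, along the tool's axes as they then stand; what a row does not reach is not made up. A row lasts 1/12 s, in which the tool goes at most 41.7 mm and 7.16 degrees, less where a joint would pass 70% of its speed; a pose out of reach is approached as far as the arm can. A call is refused whole if a number of a shift passes 41.7 or a number of a turn 0.125, either way. A call with a gripper value outside its range is refused whole. The fingers move at their own pace and stop on an object; FORCE is the grip in N (left out, the last holds). Time passes only in rows, so rows that do not move let the fingers close. It gives the time, the measured TCP pose, the force, the opening and the grip force at its end, in the units of the state.
- get_obs(): the state, without advancing time (a new reading comes with each control period).
- optics.get_image(name): name is "side" or "top" or "wrist"; returns the picture (384x512x3 uint8, red, green, blue); there is no depth.
- optics.camera_model(name): a dict with "fx", "fy", "cx", "cy" (pixels), "distortion" ([k1, k2, p1, p2, k3] as OpenCV has them; the pictures are not rectified), "cam_to_world" (4x4, takes a point from camera to world coordinates). Camera axes: x right, y up, looking along -z (the intrinsics and any distortion apply to the point x, -y, -z); pixel columns grow to the right and rows downward; lengths in m; the calibration is good to about 2 mm. A picture is of the moment at which its call begins: read the wrist's pose just before it. camera_model takes no time and is no camera call; for the wrist camera it gives the pose at the moment of the call.
- ctrl.finish_job(): hands the job in; it is judged then, once.
The state is a dict: "t": time; "q": joint angles; "dq": joint speeds; "effort": joint torques, N m; "tool_pos": TCP position; "tool_rot": TCP orientation; "contact_force": force on the tool from outside, world axes, zero at the start; "wrist_torque": the same for the moment, N m; "opening": finger opening in m; "grip_force": force on a finger pad.
Only numpy, scipy, OpenCV 4.12 (cv2) and the standard library are available. Lean on these libraries where they do the work, as an engineer would, in place of code of your own. Each camera call takes 0.05 s, during which the arm holds its last target. There are 200 camera calls.

## Working session

There is one attempt and no reset: what is moved stays moved. The work goes in short steps, Python scripts to look and compute and a shell command to move; the robot and the scene stay as the last step left them, time stands still between calls to the robot, and variables do not carry over. Pictures are saved under pics/ and viewed, at most 10 in all, crops included, and the job is handed in when it is done.

```bash
ls; mkdir -p pics
python3 - <<'E'
from station import get_obs, optics, ctrl
import cv2,numpy as np
o=get_obs(); print(o)
a=[]
for n in("top","side"):
    im=optics.get_image(n); cv2.imwrite(f"pics/{n}0.png",im[:,:,::-1]); m=optics.camera_model(n); print(n,m)
E
```

```text
pics
{'t': 0.0, 'q': array([ 1.22601191e+00,  5.33589869e-02,  1.61430002e+00, -2.19324088e-05,
        1.47599964e+00, -1.19010117e-01]), 'dq': array([ 1.21894737e-03,  5.60833944e-04, -1.76991377e-04, -1.23775454e-03,
        5.18248330e-05, -1.05622127e-03]), 'effort': array([-8.29201838e-06, -3.93682659e+01, -3.70175886e+01, -2.11135298e-04,
        7.07313055e-03,  2.38023617e-06]), 'tool_pos': array([0.13971173, 0.60854184, 0.2300581 ]), 'tool_rot': array([-0.35383814, -3.12114455,  0.00316581]), 'contact_force': array([ 0.42006325,  0.2943556 , -0.65489249]), 'wrist_torque': array([-0.01270476,  0.0359757 , -0.00838157]), 'grip_force': 0.0, 'opening': 0.08527542202266085}
top {'fx': 430.63611437913283, 'fy': 430.63611437913283, 'cx': 261.22249008402, 'cy': 191.86207970327973, 'distortion': array([-0.00584116,  0.        ,  0.        ,  0.        ,  0.        ]), 'cam_to_world': array([[ 0.0208889 ,  0.99300925, -0.11617347,  0.40989588],
       [-0.99968465,  0.02236524,  0.01141886, -0.04698413],
       [ 0.01393728,  0.1158983 ,  0.9931633 ,  1.29064084],
       [ 0.        ,  0.        ,  0.        ,  1.        ]])}
side {'fx': 402.0523468924561, 'fy': 402.0523468924561, 'cx': 250.51622493681418, 'cy': 197.4523954652487, 'distortion': array([0.01203377, 0.        , 0.        , 0.        , 0.        ]), 'cam_to_world': array([[ 0.99146723,  0.10729778, -0.07402642,  0.46024889],
       [-0.12923717,  0.7348367 , -0.66581738, -0.71283817],
       [-0.01704339,  0.66970308,  0.74243337,  0.83225117],
       [ 0.        ,  0.        ,  0.        ,  1.        ]])}
```

View pics/top0.png

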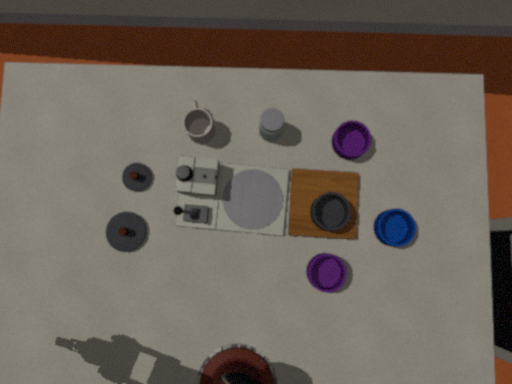

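View pics/side0.png

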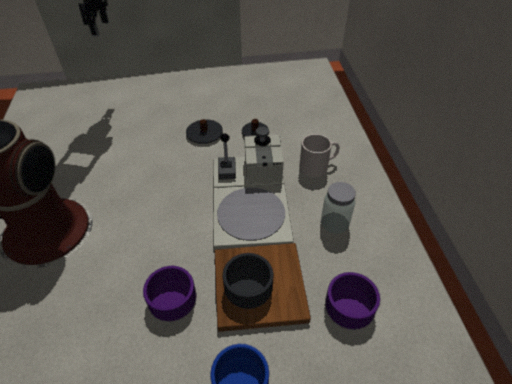

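The top view shows a dark open pot on the board at (331,212). The pot look-alikes are blue at (395,228) and purple at (352,140) and (326,272). The large lid is at (126,231), the small lid at (137,177), the disc at (253,199), the key at about (184,173) and the lever ball at about (178,210). I choose the dark pot on the board and the larger lid at (126,231). Next I'll measure them and check in one close crop.

```bash
cat > h.py <<'E'
from station import get_obs, optics, ctrl
import cv2,numpy as np
from scipy.spatial.transform import Rotation as R
def ray(m,px):
    K=np.array([[m['fx'],0,m['cx']],[0,m['fy'],m['cy']],[0,0,1]])
    u=cv2.undistortPoints(np.array(px,float).reshape(-1,1,2),K,np.array(m['distortion'])).reshape(-1,2)
    T=m['cam_to_world']; d=np.c_[u[:,0],-u[:,1],-np.ones(len(u))]@T[:3,:3].T
    return T[:3,3],d
def plane(m,px,z):
    c,d=ray(m,px); return c+d*((z-c[2])/d[:,2])[:,None]
def circ(p):  # circle fit
    A=np.c_[2*p[:,:2],np.ones(len(p))]; s=np.linalg.lstsq(A,(p[:,:2]**2).sum(1),rcond=None)[0]
    return s[:2],np.sqrt(s[2]+s[:2]@s[:2])
def blob(mask,seed):
    mask=mask.astype(np.uint8); n,l,s,c=cv2.connectedComponentsWithStats(mask)
    k=1+np.argmin(np.hypot(*(c[1:]-seed).T)+1e3*(s[1:,4]<8)); mm=(l==k).astype(np.uint8)
    ct=max(cv2.findContours(mm,0,cv2.CHAIN_APPROX_NONE)[0],key=len).reshape(-1,2)
    return ct,c[k],s[k]
E
python3 - <<'E'
from h import *
im=cv2.imread("pics/top0.png"); m=optics.camera_model("top")
hsv=cv2.cvtColor(im,cv2.COLOR_BGR2HSV); V=hsv[...,2];S=hsv[...,1]
for p in [(331,212),(331,196),(253,199),(225,180),(126,240),(137,188),(184,173),(178,210),(300,180),(232,230),(134,231),(123,231),(195,214),(207,180)]: print(p,hsv[p[1],p[0]],end=' ')
print()
dark=(V<75)
for n,seed,z in [("lid",(126,232),.015),("slid",(137,177),.015),("pot",(331,212),.084),]:
    mk=dark.copy(); 
    if n=="pot": mk&=(S<110)
    ct,c,s=blob(mk,seed); hull=cv2.convexHull(ct)[:,0]; print(n,s,circ(plane(m,hull,z)))
    e=cv2.fitEllipse(hull); print(e,plane(m,[e[0]],z))
# disc bluish
H=hsv[...,0]; 
wood=(H<20)&(S>120)&(V>70); wood[:160]=0; wood[245:]=0
ct,c,s=blob(wood,(310,190)); r=cv2.minAreaRect(ct); b=plane(m,cv2.boxPoints(r),.024); print("board",s,b.round(4).tolist(),b.mean(0))
cr=im[145:250,160:370]; cv2.imwrite("pics/crop1.png",cv2.resize(cr,None,fx=3.8,fy=3.8,interpolation=2))
E
```

```text
(331, 212) [90 20 50] (331, 196) [48 64 20] (253, 199) [170   7 109] (225, 180) [26 26 79] (126, 240) [90 10 49] (137, 188) [125  30  51] (184, 173) [ 0  0 77] (178, 210) [120  51  15] (300, 180) [ 15 183 106] (232, 230) [ 24  28 128] (134, 231) [75 15 35] (123, 231) [ 13 198  58] (195, 214) [135  20  26] (207, 180) [30 11 91] 
lid [ 106  212   42   40 1312] (array([0.43248669, 0.33100731]), np.float64(0.05969812491245179))
((126.79143524169922, 231.74769592285156), (39.598793029785156, 41.776668548583984), 85.7729263305664) [[0.432187   0.33102025 0.015     ]]
slid [123 163  30  28 666] (array([0.5954464 , 0.30864146]), np.float64(0.04339759398335785))
((137.31568908691406, 177.01791381835938), (27.781967163085938, 30.11560821533203), 100.06239318847656) [[0.59537172 0.30896583 0.015     ]]
pot [ 311  192   40   39 1222] (array([ 0.50033069, -0.25717211]), np.float64(0.05570519627190025))
((330.6358642578125, 211.37759399414062), (38.9033088684082, 40.232425689697266), 82.22765350341797) [[ 0.50017579 -0.25725777  0.084     ]]
board [ 289  169   69   70 2917] [[0.4324, -0.1434, 0.024], [0.63, -0.1506, 0.024], [0.6245, -0.3518, 0.024], [0.4268, -0.341, 0.024]] [ 0.52843668 -0.24670331  0.024     ]
```

View pics/crop1.png

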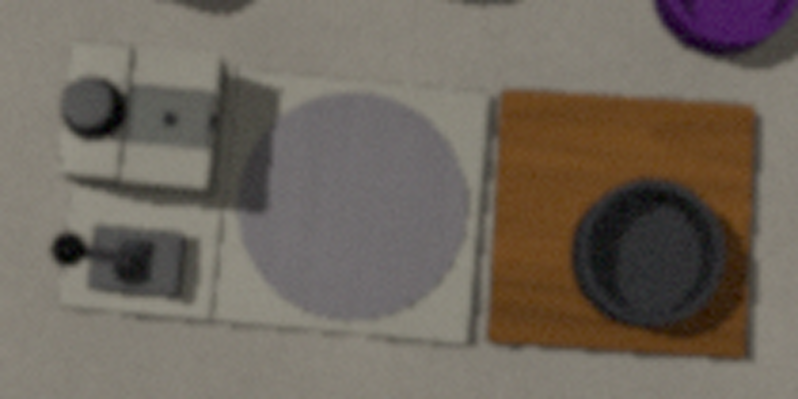

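The crop confirms the dark pot, an open ring with its centre at crop (650,253), on the board. The disc centre is at crop (354,207), the key at (92,106) and the ball at (68,249). The drum window shows one central pip.

Run:
```python
from h import *
m=optics.camera_model("top"); f=lambda x,y:((x+.5)/3.8-.5+160,(y+.5)/3.8-.5+145)
P=lambda pts,z:plane(m,[f(*p) for p in pts],z).round(4)
im=cv2.imread("pics/top0.png").astype(int); 
bl=(im[...,0]-im[...,1]>-3)&(im[...,2]>60); bl[:165]=0;bl[235:]=0;bl[:,:218]=0;bl[:,288:]=0
ct,c,s=blob(bl,(253,199)); hull=cv2.convexHull(ct)[:,0]; print("disc",s,circ(plane(m,hull,.02)))
print("disc by eye",P([(354,207)],.02),P([(238,207),(470,207),(354,92),(354,322)],.02))
e=P([(215,320),(475,343),(492,95),(280,80)],.02); print("plate edges",e)
for a,b in((1,0),(2,3),(1,2)): d=e[b]-e[a]; print(np.degrees(np.arctan2(d[1],d[0])))
print("key",P([(92,106)],.135),"ball",P([(68,249)],.112))
w=np.array(P([(354,207)],.02)[0])
for th in(-.01,-.03,-.05):
  M=R.from_euler('z',th).as_matrix(); print(th,"pred ball",w+M@[-.06,.160+.08*np.sin(.5),.092],)
  k=M.T@(P([(92,106)],.135)[0]-w); print("key in warmer",k)
o=get_obs(); print(R.from_rotvec(o['tool_rot']).as_matrix().round(3))
W=optics.camera_model("wrist"); print(W)
```

```text
disc [ 223  170   60   59 2713] (array([ 0.53785738, -0.03554822]), np.float64(0.08821163065828448))
disc by eye [[ 0.5364 -0.0371  0.02  ]] [[ 0.5343  0.0533  0.02  ]
 [ 0.5384 -0.1276  0.02  ]
 [ 0.6272 -0.0349  0.02  ]
 [ 0.447  -0.0391  0.02  ]]
plate edges [[ 0.4462  0.0683  0.02  ]
 [ 0.4328 -0.133   0.02  ]
 [ 0.6274 -0.1436  0.02  ]
 [ 0.6354  0.0235  0.02  ]]
86.19159259087958
87.2590274382008
-3.1178605527065337
key [[0.5931 0.1505 0.135 ]] ball [[0.4922 0.1673 0.112 ]]
-0.01 pred ball [0.47838651 0.16184412 0.112     ]
key in warmer [0.0548212  0.18815761 0.115     ]
-0.03 pred ball [0.48237673 0.16296452 0.112     ]
key in warmer [0.05104733 0.18921633 0.115     ]
-0.05 pred ball [0.48638855 0.1640049  0.112     ]
key in warmer [0.04725305 0.19019937 0.115     ]
[[-0.975  0.224 -0.001]
 [ 0.224  0.975 -0.002]
 [ 0.    -0.002 -1.   ]]
{'fx': 346.2790261931679, 'fy': 346.2790261931679, 'cx': 258.0211748884028, 'cy': 196.07017882733754, 'distortion': array([0.03217022, 0.        , 0.        , 0.        , 0.        ]), 'cam_to_world': array([[ 0.22351225, -0.93834497, -0.26372521,  0.07240096],
       [ 0.97469827,  0.21452082,  0.06280201,  0.62381501],
       [-0.0023554 , -0.27108953,  0.96255125,  0.37225756],
       [ 0.        ,  0.        ,  0.        ,  1.        ]])}
```

```bash
cat >> h.py <<'E'
def to(target,o=None):
    "tool-frame shift (mm) to a world TCP target"
    o=o or get_obs(); M=R.from_rotvec(o['tool_rot']).as_matrix()
    return (M.T@(np.array(target)-o['tool_pos'])*1000).round(1)
E
python3 -m pendant '[[[-28,-29,-5],[0,0,-0.03],1],[[-28,-29,-5],[0,0,-0.03],1],[[-28,-29,-5],[0,0,0],1],[[-28,-29,-5],[0,0,0],1],[[-28,-29,-5],[0,0,0],1],[[-28,-29,-5],[0,0,0],1],[[-28,-29,-5],[0,0,0],1],[[-28,-29,-5],[0,0,0],1],[[-28,-29,-5],[0,0,0],1],[[-28,-29,-5],[0,0,0],1],[[-28,-29,-5],[0,0,0],0.8],[[-15,-29,-5],[0,0,0],0.5]]' 80
python3 - <<'E'
from h import *
m=optics.camera_model("wrist");im=optics.get_image("wrist"); cv2.imwrite("pics/w1.png",im[:,:,::-1])
o=get_obs(); print(o['t'],R.from_rotvec(o['tool_rot']).as_matrix().round(3)); np.save("w1.npy",m['cam_to_world'])
d=np.array([.037,.2205]);d/=np.linalg.norm(d); g=np.array([.500,-.257])-.051*d; print(g,to([*g,.200]),to([*g,.046]))
E
```

```text
t: 1.1
tool_pos: [0.3993, 0.2084, 0.291]
tool_rot: [0.262, 3.131, -0.001]
contact_force: [-0.0, -0.3, -0.8]
opening: 0.0639
grip_force: 0.0
1.15 [[-0.985  0.171  0.002]
 [ 0.171  0.985 -0.004]
 [-0.003 -0.004 -1.   ]]
[ 0.49156017 -0.30729681] [-176.8 -488.3   94.5] [-176.4 -487.7  248.5]
```

View pics/w1.png

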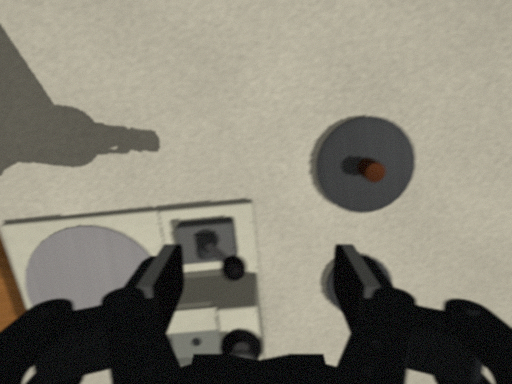

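The wrist view shows the large lid's disc at (365,163) with its knob at (372,170), the lever ball at (233,267), the key at (241,345) and a single pip at (196,342). I'll cross-check these positions and go to the pot.

```bash
python3 -m pendant '[[[-15,-38,8],[0,0,0],0.5],[[-15,-38,8],[0,0,0],0.5],[[-15,-38,8],[0,0,0],0.5],[[-15,-38,8],[0,0,0],0.5],[[-15,-38,8],[0,0,0],0.5],[[-15,-38,8],[0,0,0],0.5],[[-15,-38,8],[0,0,0],0.5],[[-15,-38,8],[0,0,0],0.5],[[-15,-38,8],[0,0,0],0.5],[[-15,-38,8],[0,0,0],0.5],[[-15,-38,8],[0,0,0],0.5],[[-5,-38,0],[0,0,0],0.5]]'
python3 - <<'E'
from h import *
m=optics.camera_model("wrist"); now=m['cam_to_world']; im1=optics.get_image("wrist"); cv2.imwrite("pics/w2.png",im1[:,:,::-1])
mm=dict(m,cam_to_world=np.load("w1.npy")); im=cv2.imread("pics/w1.png")
V=im.max(2); ct,c,s=blob((V<75)&(np.indices(V.shape)[0]<215),(365,163)); hull=cv2.convexHull(ct)[:,0]; print("lid",s,circ(plane(mm,hull,.015)))
print("knob",plane(mm,[(373,170)],.051),"ball",plane(mm,[(233,267)],.112),"key",plane(mm,[(241,345)],.135))
e=plane(mm,[(5,222),(158,207),(251,201),(256,255)],.02); print(e.round(4)); d=e[1]-e[0]; print(np.degrees(np.arctan2(d[1],d[0])))
d=np.array([.037,.2205]);d/=np.linalg.norm(d); g=np.array([.500,-.257])-.051*d; print(get_obs()['tool_pos'],to([*g,.120]),to([*g,.046]))
# pot in wrist
hsv=cv2.cvtColor(cv2.imread("pics/w2.png"),cv2.COLOR_BGR2HSV);
E
```

```text
t: 2.15
tool_pos: [0.49, -0.2687, 0.2006]
tool_rot: [-0.26, -3.128, -0.003]
contact_force: [-0.5, 1.0, -0.9]
opening: 0.0427
grip_force: 0.0
lid [ 316  117   97   94 6700] (array([0.43044446, 0.33294584]), np.float64(0.05805796626061128))
knob [[0.42867811 0.33296616 0.051     ]] ball [[0.49025788 0.16639087 0.112     ]] key [[0.56532957 0.16223376 0.135     ]]
[[ 0.4267 -0.1168  0.02  ]
 [ 0.4392  0.0743  0.02  ]
 [ 0.4507  0.19    0.02  ]
 [ 0.524   0.1839  0.02  ]]
86.27916906618167
[ 0.48912859 -0.27478761  0.20145616] [ -8.1 -31.3  81.6] [ -8.3 -31.  155.6]
```

View pics/w2.png

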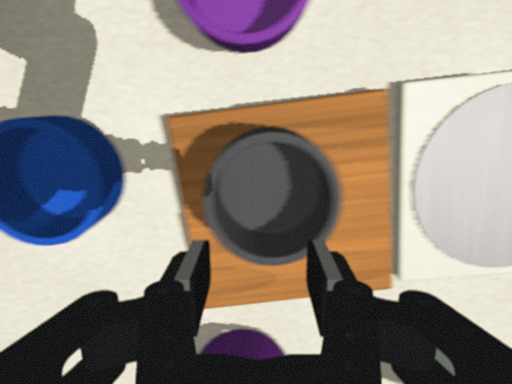

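The pot rim is seen at (207–340, 129–263), centred near (273,196), and the dark casserole stands between the fingers' line and the board.

Run:
```python
from h import *
m=optics.camera_model("wrist")
p=plane(m,[(207,194),(340,194),(273,129),(273,263)],.084); print(p.round(4),circ(p))
e=plane(m,[(391,92),(391,288)],.024);print("board edge",e); print("plate edge",plane(m,[(402,85),(400,278)],.02)); print('tool',get_obs()['tool_pos'])
c=np.mean([circ(p)[0],[.5003,-.2572]],0); d=np.array([.171,.985]); g=c-.051*d; print(c,g,to([*g,.046]))
print("plate disc edge",plane(m,[(415,190)],.02))
```

```text
[[ 0.4844 -0.3152  0.084 ]
 [ 0.5017 -0.2135  0.084 ]
 [ 0.4439 -0.2568  0.084 ]
 [ 0.551  -0.274   0.084 ]] (array([ 0.49760496, -0.26516561]), np.float64(0.05303882867374623))
board edge [[ 0.43537394 -0.1485503   0.024     ]
 [ 0.6285767  -0.16162932  0.024     ]]
plate edge [[ 0.43133476 -0.13730698  0.02      ]
 [ 0.62111887 -0.15047889  0.02      ]]
tool [ 0.48912859 -0.27478761  0.20145616]
[ 0.49895248 -0.2611828 ] [ 0.49023148 -0.3114178 ] [ -7.6 -35.3 155.6]
plate disc edge [[ 0.52956983 -0.13051583  0.02      ]]
```

```bash
python3 -m pendant '[[[-3,-16,10],[0,0,0],0.5],[[-4,-16,10],[0,0,0],0.5],[[0,0,20],[0,0,0],0.5],[[0,0,20],[0,0,0],0.5],[[0,0,20],[0,0,0],0.5],[[0,0,20],[0,0,0],0.5],[[0,0,20],[0,0,0],0.5],[[0,0,15],[0,0,0],0.5],[[0,0,10],[0,0,0],0.5],[[0,0,10],[0,0,0],0.5],[[0,0,0],[0,0,0],0.5],[[0,0,0],[0,0,0],0.5]]' 25
python3 - <<'E'
from h import *
o=get_obs();print(o['tool_pos'],to([.4907,-.3080,.046],o))
im=optics.get_image("wrist"); cv2.imwrite("pics/w3.png",im[:,:,::-1])
m=optics.camera_model("wrist");np.save("w3.npy",m['cam_to_world'])
E
```

```text
t: 3.2
tool_pos: [0.492, -0.2998, 0.0482]
tool_rot: [-0.26, -3.13, -0.001]
contact_force: [0.4, 1.1, 1.0]
opening: 0.0426
grip_force: 0.0
[ 0.49199764 -0.29979983  0.04816429] [-0.1 -8.3  2.2]
```

View pics/w3.png

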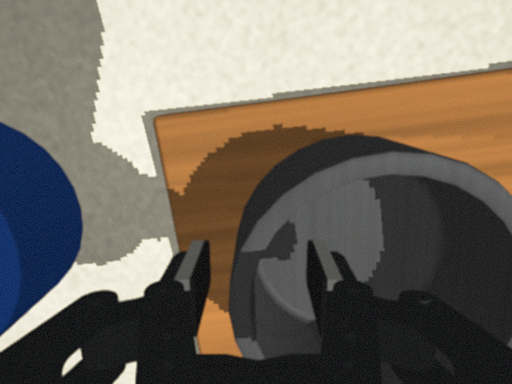

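The left wall (about x 232–265) lies between the fingertips at x 210 and 308. I'll nudge about 4 mm outward and close.

```bash
python3 -m pendant '[[[0,-4,2],[0,0,0],0.4],[[0,0,0],[0,0,0],0.3],[[0,0,0],[0,0,0],0.2],[[0,0,0],[0,0,0],0.1],[[0,0,0],[0,0,0],0.0],[[0,0,0],[0,0,0],0],[[0,0,0],[0,0,0],0],[[0,0,0],[0,0,0],0]]' 25
python3 -m pendant '[[[0,0,0],[0,0,0],0],[[0,0,0],[0,0,0],0],[[0,0,0],[0,0,0],0],[[0,0,0],[0,0,0],0]]' 80
python3 - <<'E'
from h import *
o=get_obs();print(o['tool_pos'],o['contact_force'],o['wrist_torque'],o['opening'])
M=R.from_rotvec(o['tool_rot']).as_matrix(); c=o['tool_pos']+M@[0,.051,0]; print(c, M[:,:2].T.round(3))
print("slide",(M.T@([.537,-.0365,0]-c*[1,1,0])*1000).round(1))
im=optics.get_image("top"); cv2.imwrite("pics/top2.png",im[:,:,::-1])
E
```

```text
t: 3.92
tool_pos: [0.4916, -0.3047, 0.0471]
tool_rot: [0.26, 3.13, -0.003]
contact_force: [-2.2, -3.9, 4.3]
opening: 0.0079
grip_force: 23.6
t: 4.25
tool_pos: [0.4915, -0.3044, 0.0472]
tool_rot: [0.26, 3.131, -0.002]
contact_force: [-3.5, -3.8, 5.8]
opening: 0.0075
grip_force: 74.7
[ 0.49150453 -0.30443999  0.04716983] [-3.52460933 -3.82953649  5.81571387] [-0.31386574  0.45727482  0.18719328] 0.007537142452297195
[ 0.49990757 -0.25413704  0.04711664] [[-0.986  0.165 -0.   ]
 [ 0.165  0.986 -0.001]]
slide [-7.000e-01  2.208e+02 -2.000e-01]
```

```bash
python3 -m pendant '[[[0,5,0],[0,0,0],0],[[0,12,0],[0,0,0],0],[[0,15,0],[0,0,0],0],[[0,15,0],[0,0,0],0],[[0,15,0],[0,0,0],0],[[0,15,0],[0,0,0],0],[[0,15,0],[0,0,0],0],[[0,15,0],[0,0,0],0],[[0,15,0],[0,0,0],0],[[0,15,0],[0,0,0],0],[[0,15,0],[0,0,0],0],[[0,15,0],[0,0,0],0]]'
python3 - <<'E'
from h import *
o=get_obs();print(o['tool_pos'],o['contact_force'],o['wrist_torque'],o['opening'],o['grip_force']); c=o['tool_pos']+R.from_rotvec(o['tool_rot']).apply([0,.051,0]); print(c)
E
```

```text
t: 5.3
tool_pos: [0.5195, -0.1397, 0.0468]
tool_rot: [0.26, 3.129, -0.005]
contact_force: [2.1, 0.2, -7.6]
opening: 0.0075
grip_force: 75.6
[ 0.51948522 -0.13973419  0.04683202] [ 2.06325192  0.15765786 -7.56146545] [-0.47356939 -0.03473018 -0.07870123] 0.007524801514536907 75.60137707740068
[ 0.52791582 -0.08943602  0.0466906 ]
```

```bash
python3 -m pendant '[[[0,8,2],[0,0,0],0],[[0,8,1.5],[0,0,0],0],[[0,8,0.5],[0,0,0],0],[[0,10,0],[0,0,0],0],[[0,8,0],[0,0,0],0],[[0,4,0],[0,0,0],0],[[0,0,0],[0,0,0],0],[[0,0,0],[0,0,0],0]]'
python3 - <<'E'
from h import *
o=get_obs();print(o['tool_pos'],o['contact_force'],o['wrist_torque'],o['opening'],o['grip_force']); c=o['tool_pos']+R.from_rotvec(o['tool_rot']).apply([0,.051,0]); print(c, to([.537,-.0365,.05])-to([*c[:2],.05]))
E
```

```text
t: 5.97
tool_pos: [0.5274, -0.0938, 0.0432]
tool_rot: [0.26, 3.129, 0.0]
contact_force: [-0.2, -1.6, 4.9]
opening: 0.0071
grip_force: 78.5
[ 0.52739054 -0.09382965  0.04317056] [-0.1946916  -1.63647505  4.8759086 ] [-0.20046421  0.10459517  0.01060233] 0.0070722196423761855 78.51982076070271
[ 0.53581374 -0.04353006  0.04319369] [0.  7.1 0. ]
```

Standing on the plate (force up 4.9 N). I'll slide the last 7 mm, release slowly and rise.

```bash
python3 -m pendant '[[[0,4,0],[0,0,0],0],[[0,3,0],[0,0,0],0],[[0,0,0],[0,0,0],0],[[0,0,0],[0,0,0],0.2],[[0,0,0],[0,0,0],0.4],[[0,0,0],[0,0,0],0.45],[[0,0,0],[0,0,0],0.45],[[0,0,-15],[0,0,0],0.45],[[0,0,-25],[0,0,0],0.45],[[0,0,-35],[0,0,0],0.45],[[0,0,-40],[0,0,0],0.6],[[0,0,-40],[0,0,0],0.6]]' 60
python3 -m pendant '[[[0,20,-35],[0,0,0],0.6],[[0,40,-5],[0,0,0],0.6],[[0,40,0],[0,0,0],0.6],[[10,38,0],[0,0,0],0.6],[[12,38,0],[0,0,0],0.6],[[12,38,0],[0,0,0],0.6],[[12,38,0],[0,0,0],0.6],[[12,38,0],[0,0,0],0.6],[[0,0,0],[0,0,0],0.6],[[0,0,0],[0,0,0],0.6]]' 60
python3 - <<'E'
from h import *
o=get_obs();print(o['tool_pos'])
m=optics.camera_model("wrist");np.save("w4.npy",m['cam_to_world']); im=optics.get_image("wrist"); cv2.imwrite("pics/w4.png",im[:,:,::-1])
im=optics.get_image("top"); cv2.imwrite("pics/top3.png",im[:,:,::-1])
tm=optics.camera_model("top"); b=im[:,:,::-1]; hsv=cv2.cvtColor(np.ascontiguousarray(b),cv2.COLOR_BGR2HSV)
ct,c,s=blob((hsv[...,2]<75),(253,199)); h=cv2.convexHull(ct)[:,0]; print(s,c,circ(plane(tm,h,.08)))
g=np.array([.4305,.332]); print(to([*g,.2]),to([*g,.031]))
E
```

```text
t: 6.97
tool_pos: [0.5267, -0.0863, 0.1977]
tool_rot: [-0.26, -3.128, -0.002]
contact_force: [1.0, -0.0, -0.5]
opening: 0.0512
grip_force: 0.0
t: 7.8
tool_pos: [0.5174, 0.2106, 0.2367]
tool_rot: [-0.254, -3.13, 0.0]
contact_force: [-0.2, -0.8, 0.6]
opening: 0.0513
grip_force: 0.0
[0.51744988 0.21061033 0.23674236]
[ 228  178   54   51 1850] [255.93351351 203.17351351] (array([ 0.51789524, -0.04117532]), np.float64(0.07312554580195378))
[106.8 107.5  36.9] [106.7 107.6 205.9]
```

View pics/w4.png

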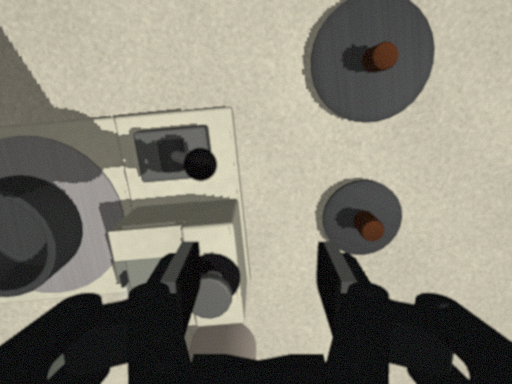

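The wrist view shows the pot on the disc at left, the ball at (200,164), the key top at (211,296), the large lid's knob top near (385,55) and the small lid's at (371,231).

Run:
```python
from h import *
m=dict(optics.camera_model("wrist"),cam_to_world=np.load("w4.npy")); im=cv2.imread("pics/w4.png"); hsv=cv2.cvtColor(im,cv2.COLOR_BGR2HSV)
V=hsv[...,2].copy(); yy,xx=np.indices(V.shape)
mk=((V<95)&(xx>290)&(yy<150))
ct,c,s=blob(mk,(372,58)); h=cv2.convexHull(ct)[:,0]; h=h[h[:,1]>3]; print("lid",s,circ(plane(m,h,.015)))
kn=(hsv[...,1]>120)&(hsv[...,0]<20)&(xx>290)&(yy<150); ct,c,s=blob(kn,(381,56)); print("knob",s,plane(m,[c],.033), plane(m,[(387,55)],.051))
ct,c,s=blob((V<40)&(yy>145)&(yy<185)&(xx>185)&(xx<220),(200,164)); print("ball",s,c,plane(m,[c],.112))
print("key",plane(m,[(211,296)],.135))
pts=[(-0,0)]
# pot rim outer arc in top3, brightness of rim: edges
t=cv2.imread("pics/top3.png"); print(t[199,215:290].max(1).tolist())
tm=optics.camera_model("top"); hs=cv2.cvtColor(t,cv2.COLOR_BGR2HSV)[...,2]
cv2.imwrite("pics/c3.png",cv2.resize(t[150:250,160:300],None,fx=4,fy=4,interpolation=2))
```

```text
lid [  310     0   124   122 12218] (array([0.43110068, 0.33503004]), np.float64(0.05925461803629557))
knob [362  42  36  29 726] [[0.43107587 0.33882599 0.033     ]] [[0.43169176 0.33815734 0.051     ]]
ball [186 149  30  30 728] [199.70741758 163.5728022 ] [[0.48997234 0.16839964 0.112     ]]
key [[0.5921239 0.1600437 0.135    ]]
[110, 111, 103, 95, 104, 104, 104, 90, 87, 79, 73, 71, 72, 76, 80, 104, 123, 128, 129, 123, 107, 71, 53, 40, 30, 31, 36, 25, 28, 33, 27, 36, 44, 55, 58, 58, 56, 57, 62, 53, 58, 60, 55, 61, 57, 59, 58, 62, 62, 58, 56, 55, 60, 57, 57, 47, 60, 58, 51, 65, 69, 68, 69, 72, 68, 68, 72, 89, 124, 149, 142, 108, 93, 115, 129]
```

View pics/c3.png

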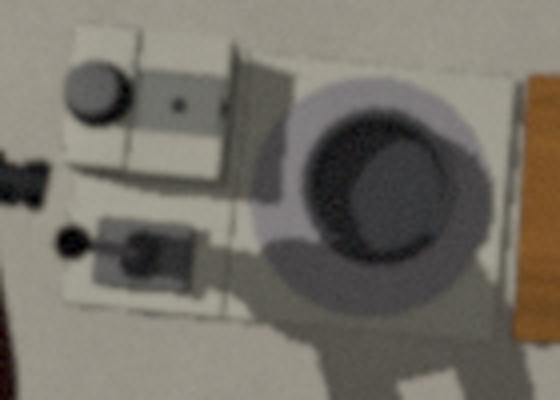

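The pot now stands within the disc at crop (382,186). Its rim spans about x 304–460 and y 108–264.

```bash
python3 -m pendant '[[[26,28,10],[0,0,0],0.6],[[26,28,10],[0,0,0],0.6],[[26,28,10],[0,0,0],0.6],[[26,25,10],[0,0,0],0.6],[[0,0,35],[0,0,0],0.6],[[0,0,35],[0,0,0],0.6],[[0,0,0],[0,0,0],0.6],[[0,0,0],[0,0,0],0.6]]' 60
python3 - <<'E'
from h import *
tm=optics.camera_model("top"); f=lambda x,y:((x+.5)/4-.5+160,(y+.5)/4-.5+150)
print("pot",plane(tm,[f(382,186)],.08), "pts",circ(plane(tm,[f(304,186),f(380,108),f(380,264)],.08)))
o=get_obs();print(o['tool_pos'],to([.431,.334,.022],o))
im=optics.get_image("wrist"); m=optics.camera_model("wrist"); cv2.imwrite("pics/w5.png",im[:,:,::-1])
hsv=cv2.cvtColor(np.ascontiguousarray(im[:,:,::-1]),cv2.COLOR_BGR2HSV); kn=(hsv[...,1]>120)&(hsv[...,0]<20)&(hsv[...,2]>40)
ct,c,s=blob(kn,(260,230)); print("knob",s,c,plane(m,[c],.04))
E
```

```text
t: 8.57
tool_pos: [0.4328, 0.3314, 0.1252]
tool_rot: [-0.263, -3.126, 0.005]
contact_force: [0.6, 0.9, 0.5]
opening: 0.0513
grip_force: 0.0
pot [[ 0.53899062 -0.04392308  0.08      ]] pts (array([ 0.53929163, -0.04429504]), np.float64(0.05546319649128332))
[0.43281894 0.33140335 0.12519022] [  1.8   2.6 103.2]
knob [251 181  35  40 955] [268.81570681 202.32460733] [[0.43583689 0.33909256 0.04      ]]
```

```bash
python3 -m pendant '[[[0,4,30],[0,0,0],0.6],[[0,0,30],[0,0,0],0.6],[[0,0,25],[0,0,0],0.6],[[0,0,10],[0,0,0],0.6],[[0,0,7],[0,0,0],0.6],[[0,0,0],[0,0,0],0.5],[[0,0,0],[0,0,0],0.3],[[0,0,0],[0,0,0],0.1],[[0,0,0],[0,0,0],0],[[0,0,0],[0,0,0],0],[[0,0,0],[0,0,0],0],[[0,0,0],[0,0,0],0]]' 40
python3 - <<'E'
from h import *
o=get_obs();print(o['tool_pos'],o['contact_force'],o['opening'])
tm=optics.camera_model("top"); im=np.ascontiguousarray(optics.get_image("top")[:,:,::-1]); cv2.imwrite("pics/top4.png",im)
hsv=cv2.cvtColor(im,cv2.COLOR_BGR2HSV); V=hsv[...,2]
for th in (60,68,75,82):
  ct,c,s=blob(V<th,(255,197)); h=cv2.convexHull(ct)[:,0]; print(th,s,circ(plane(tm,h,.08)))
b=im.astype(int); bl=(b[...,0]-b[...,1]>-3)&(b[...,2]>30); bl[:165]=0;bl[235:]=0;bl[:,:218]=0;bl[:,288:]=0
print(circ(plane(tm,cv2.convexHull(blob(bl,(255,197))[0])[:,0],.02)))
# side view too
sm=optics.camera_model("side"); im=np.ascontiguousarray(optics.get_image("side")[:,:,::-1]); cv2.imwrite("pics/side4.png",im); V=im.max(2)
for th in (40,50,60):
  ct,c,s=blob(V<th,(251,205)); print(th,s,c)
K=np.array([[sm['fx'],0,sm['cx']],[0,sm['fy'],sm['cy']],[0,0,1]])
E
```

```text
t: 9.62
tool_pos: [0.4364, 0.3382, 0.0279]
tool_rot: [0.26, 3.127, 0.003]
contact_force: [0.3, -2.3, 6.8]
opening: 0.0227
grip_force: 40.1
[0.43636838 0.33820476 0.02792533] [ 0.32726483 -2.27101913  6.7842841 ] 0.022719911470443478
60 [ 237  178   39   39 1123] (array([ 0.53774334, -0.04499304]), np.float64(0.05391873140977931))
68 [ 236  178   46   40 1335] (array([ 0.53525754, -0.05329893]), np.float64(0.06067833185142292))
75 [ 236  177   46   42 1444] (array([ 0.53369914, -0.05343728]), np.float64(0.061709521621352806))
82 [ 236  177   47   42 1489] (array([ 0.53475396, -0.05527309]), np.float64(0.06278270940837472))
(array([ 0.53781987, -0.03486385]), np.float64(0.08831103312609123))
40 [233 184  39  27 773] [251.86157827 197.12677878]
50 [ 231  183   42   57 1926] [251.38888889 210.30373832]
60 [ 231  183   43   58 2076] [251.49084778 210.98843931]
```

```bash
python3 -m pendant '[[[0,0,0],[0,0,0],0],[[0,0,-10],[0,0,0],0],[[0,0,-20],[0,0,0],0],[[0,0,-30],[0,0,0],0],[[0,0,-35],[0,0,0],0],[[-5,-12,-35],[0,0,0],0],[[-12,-30,-20],[0,0,0],0],[[-12,-35,-8],[0,0,0],0],[[-12,-36,0],[0,0,0],0],[[-12,-36,0],[0,0,0],0],[[-12,-36,0],[0,0,0],0],[[-12,-30,0],[0,0,0],0]]' 50
python3 -m pendant '[[[0,0,0],[0,0,0],0],[[0,0,0],[0,0,0],0],[[0,0,0],[0,0,0],0]]'
python3 - <<'E'
from h import *
o=get_obs();print(o['tool_pos'],o['contact_force'],o['wrist_torque'],o['opening'],o['grip_force'])
m=optics.camera_model("wrist");np.save("w6.npy",m['cam_to_world']); im=optics.get_image("wrist"); cv2.imwrite("pics/w6.png",im[:,:,::-1])
E
```

```text
t: 10.72
tool_pos: [0.4738, 0.1106, 0.183]
tool_rot: [-0.26, -3.13, 0.001]
contact_force: [1.0, 0.2, -3.3]
opening: 0.0218
grip_force: 49.7
t: 10.97
tool_pos: [0.4743, 0.1128, 0.183]
tool_rot: [-0.261, -3.13, -0.001]
contact_force: [-0.2, 0.7, -4.4]
opening: 0.0225
grip_force: 50.1
[0.47428168 0.11283945 0.18297373] [-0.17853057  0.74762865 -4.38079115] [0.019895   0.00125209 0.00011734] 0.022514529225389938 50.07002234458923
```

View pics/w6.png

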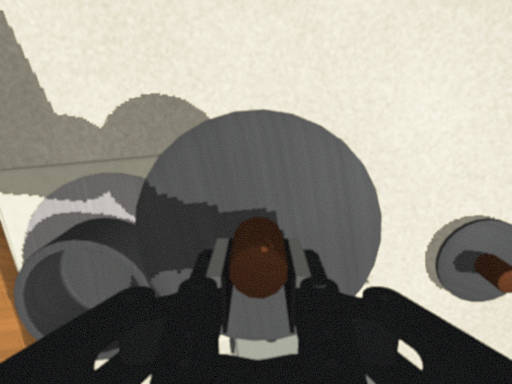

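The lid is held level, with its disc at x 137–381 hiding part of the pot rim at lower left. I'll rise and step aside so that the whole rim shows beside the lid, then measure both.

```bash
python3 -m pendant '[[[-20,8,-23],[0,0,0],0],[[-20,8,-23],[0,0,0],0],[[-20,8,-23],[0,0,0],0],[[0,0,0],[0,0,0],0],[[0,0,0],[0,0,0],0],[[0,0,0],[0,0,0],0]]' 50
cat > meas.py <<'E'
from h import *
m=optics.camera_model("wrist"); im=np.ascontiguousarray(optics.get_image("wrist")[:,:,::-1]); cv2.imwrite("pics/w7.png",im)
o=get_obs(); M=R.from_rotvec(o['tool_rot']).as_matrix(); print(o['tool_pos'])
V=cv2.GaussianBlur(im.max(2),(3,3),0); 
# radial edge search: outermost strong dark->bright step about a guess
def rim(seed,z,r,angs,tol=.015):
    T=m['cam_to_world']; K=np.array([[m['fx'],0,m['cx']],[0,m['fy'],m['cy']],[0,0,1]])
    def px(P):
        c=(np.asarray(P)-T[:3,3])@T[:3,:3]; c=c*[1,-1,-1]
        return cv2.projectPoints(c,np.zeros(3),np.zeros(3),K,np.array(m['distortion']))[0].reshape(-1,2)
    c=np.array(seed,float); rr=np.arange(r-tol,r+tol,.0005)
    for it in range(4):
        pts=[]
        for a in np.radians(angs):
            P=np.c_[c[0]+rr*np.cos(a),c[1]+rr*np.sin(a),np.full(len(rr),z)]; q=px(P)
            if (q<2).any() or (q[:,0]>508).any() or (q[:,1]>380).any(): continue
            v=cv2.remap(V,q[:,0].astype(np.float32)[None],q[:,1].astype(np.float32)[None],1)[0].astype(float)
            g=v[6:]-v[:-6]; k=g.argmax()
            if g[k]>15: pts.append(P[k+3])
        pts=np.array(pts); c1,r1=circ(pts)
        res=abs(np.hypot(*(pts[:,:2]-c1).T)-r1); c1,r1=circ(pts[res<max(.002,np.median(res)*2)]); c=c1
    return c,r1,len(pts),np.median(res),px([[*c,z]])
zl=o['tool_pos'][2]-.0129
L=rim(o['tool_pos'][:2],zl,.060,range(100,261,5)); print("lid",L,"in tool",(M.T@([*L[0],zl]-o['tool_pos'])*1000).round(1))
for ang in (range(90,341,5),range(180,300,5)):
  P=rim((.536,-.040),.080,.055,ang,.012); print("pot",P)
E
python3 meas.py
python3 - <<'E'
import cv2
im=cv2.imread("pics/w7.png",0)
print(cv2.resize(im[100:330,0:220],(44,24),interpolation=3).tolist().__str__().replace('], ','],\n'))
E
```

```text
t: 11.52
tool_pos: [0.5369, 0.1273, 0.251]
tool_rot: [-0.257, -3.128, 0.001]
contact_force: [-1.1, 0.3, -4.6]
opening: 0.0225
grip_force: 50.3
[0.5364277  0.12705147 0.25034317]
lid (array([0.52179674, 0.12195905]), np.float64(0.05852867922335094), 31, np.float64(0.0022047806030198944), array([[242.88572692, 218.80684553]])) in tool [13.6 -7.4 13. ]
pot (array([ 0.53855177, -0.02883146]), np.float64(0.05990950091247317), 51, np.float64(0.0027024255662039323), array([[ 95.09706565, 204.62722379]]))
pot (array([ 0.54709468, -0.05391483]), np.float64(0.03634976390284857), 13, np.float64(0.002216215864005472), array([[ 71.75051514, 217.2766411 ]]))
[[125, 131, 131, 132, 132, 133, 133, 134, 133, 133, 156, 218, 234, 235, 234, 230, 219, 217, 213, 204, 205, 173, 125, 116, 121, 125, 129, 135, 139, 140, 141, 140, 141, 139, 141, 168, 203, 238, 237, 221, 242, 216, 143, 120],
[121, 132, 134, 134, 134, 135, 135, 134, 135, 134, 135, 133, 128, 118, 121, 124, 147, 169, 187, 176, 116, 103, 103, 103, 105, 104, 101, 104, 109, 117, 127, 139, 142, 141, 142, 141, 140, 160, 218, 210, 242, 219, 137, 114],
[8
[... 3567 characters left out ...]
, 234, 233, 232, 229, 193, 126, 63, 26, 24, 25, 24, 22, 23, 40, 141, 59, 47, 39, 26, 22, 22, 22, 23, 23, 22, 23, 23],
[228, 229, 231, 231, 231, 233, 231, 229, 230, 232, 231, 230, 226, 231, 228, 231, 232, 225, 177, 112, 51, 23, 23, 23, 22, 22, 22, 23, 23, 23, 22, 22, 23, 23, 23, 23, 23, 22, 23, 23, 22, 23, 22, 22],
[229, 229, 230, 230, 231, 232, 230, 230, 231, 229, 230, 230, 229, 229, 215, 160, 96, 37, 23, 22, 22, 23, 22, 21, 22, 22, 24, 23, 24, 24, 23, 23, 24, 22, 21, 23, 22, 21, 23, 22, 23, 22, 22, 21],
[229, 228, 229, 229, 231, 230, 228, 231, 230, 228, 228, 183, 111, 58, 30, 21, 22, 22, 22, 22, 23, 22, 23, 23, 23, 24, 24, 26, 27, 26, 28, 27, 27, 22, 23, 23, 22, 23, 21, 23, 22, 22, 22, 22]]
```

View pics/w7.png

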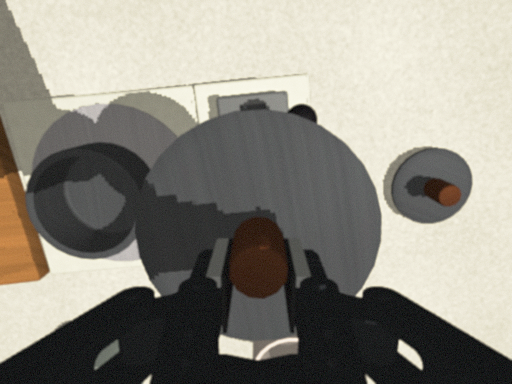

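The last view shows the lid at x 136–381 with its top at y 109. The pot rim's silhouette runs from the left (about 27,190) to the bottom (about 90,257). I'll fit both with their known radii.

```bash
cat > m2.py <<'E'
from h import *
from scipy.optimize import least_squares
m=optics.camera_model("wrist"); im=cv2.imread("pics/w7.png"); V=im.max(2).astype(int)
o=get_obs(); M=R.from_rotvec(o['tool_rot']).as_matrix()
def fit(px,z,r):
    p=plane(m,px,z)[:,:2]; s=least_squares(lambda c:np.hypot(*(p-c).T)-r,p.mean(0),loss='soft_l1',f_scale=.001)
    return s.x,(s.fun*1000).round(1)
pts=[]
for y in range(172,246,4):
    x=next(x for x in range(15,90) if V[y,x]<70 and V[y,x+2]<70); pts.append((x-.5,y))
for x in range(66,126,4):
    y=next(y for y in range(275,215,-1) if V[y,x]<80); pts.append((x,y+.5))
print(pts); print("pot",*fit(pts,.080,.055))
zl=o['tool_pos'][2]-.0129; lp=[]
for x in range(180,275,8):
    y=next(y for y in range(90,190) if V[y:y+6,x].mean()<100 and abs(V[y:y+8,x]-90).max()<15); lp.append((x,y-.5))
for y in range(150,240,8):
    x=next(x for x in range(395,330,-1) if V[y,x]<105); lp.append((x+.5,y))
c,e=fit(lp,zl,.060); print("lid",lp,c,e,"in tool",(M.T@([*c,zl]-o['tool_pos'])*1000).round(1))
E
python3 m2.py
```

```text
[(32.5, 172), (31.5, 176), (29.5, 180), (28.5, 184), (27.5, 188), (26.5, 192), (33.5, 196), (33.5, 200), (34.5, 204), (34.5, 208), (35.5, 212), (37.5, 216), (39.5, 220), (41.5, 224), (44.5, 228), (47.5, 232), (50.5, 236), (56.5, 240), (61.5, 244), (66, 247.5), (70, 248.5), (74, 249.5), (78, 251.5), (82, 252.5), (86, 252.5), (90, 252.5), (94, 252.5), (98, 252.5), (102, 251.5), (106, 250.5), (110, 249.5), (114, 248.5), (118, 245.5), (122, 242.5)]
pot [ 0.5311615  -0.03154557] [-0.6 -0.8  0.1  0.5  1.3  2.3 -3.7 -3.  -3.  -1.8 -1.2 -1.2 -0.9 -0.3
 -0.1  0.4  1.3  0.7  1.4  2.4  1.6  1.   1.7  1.6  0.8  0.2 -0.2 -0.2
 -1.1 -1.6 -1.9 -1.8 -3.2 -4.2]
lid [(180, 135.5), (188, 130.5), (196, 125.5), (204, 122.5), (212, 118.5), (220, 115.5), (228, 113.5), (236, 110.5), (244, 110.5), (252, 109.5), (260, 109.5), (268, 106.5), (349.5, 150), (355.5, 158), (362.5, 166), (395.5, 174), (395.5, 182), (395.5, 190), (395.5, 198), (395.5, 206), (379.5, 214), (379.5, 222), (379.5, 230), (379.5, 238)] [0.53203738 0.12725191] [-0.1 -0.3 -0.2 -0.5 -0.2 -0.1 -0.1  0.4 -0.   0.2  0.1  1.5 -1.1 -1.4
 -1.1  9.9  8.7  7.6  6.8  6.1 -1.7 -2.  -2.1 -1.9] in tool [ 4.3 -0.5 12.9]
```

Run:
```python
import cv2
im=cv2.imread("pics/w7.png")
for y in (160,180,190,196,204,216,228,240): print(y,[int(v) for v in im[y,10:70:2].max(1)])
for x in (60,80,100,120): print(x,[int(v) for v in im[215:270:2,x].max(1)])
print([im[204,x].tolist() for x in (20,24,28,32,36,42)])
```

```text
160 [70, 58, 87, 135, 133, 145, 140, 143, 137, 138, 142, 131, 102, 107, 107, 101, 80, 53, 46, 41, 48, 50, 49, 52, 43, 43, 43, 31, 37, 27]
180 [123, 124, 125, 124, 119, 140, 229, 230, 241, 179, 53, 51, 49, 49, 41, 40, 38, 39, 32, 37, 34, 39, 36, 39, 36, 37, 34, 40, 50, 56]
190 [169, 134, 122, 125, 124, 113, 120, 163, 129, 46, 51, 47, 36, 33, 40, 40, 54, 56, 59, 58, 58, 59, 61, 55, 56, 58, 60, 79, 95, 93]
196 [191, 169, 128, 123, 119, 121, 121, 112, 86, 90, 87, 87, 58, 60, 58, 60, 56, 60, 61, 64, 58, 56, 59, 63, 56, 56, 53, 69, 88, 94]
204 [186, 192, 181, 139, 124, 126, 121, 114, 90, 86, 92, 90, 73, 56, 61, 57, 57, 56, 63, 61, 59, 56, 58, 57, 59, 58, 57, 53, 61, 78]
216 [185, 186, 183, 187, 164, 122, 122, 116, 118, 104, 86, 87, 86, 82, 60, 59, 63, 58, 54, 59, 62, 61, 56, 56, 59, 55, 56, 59, 53, 58]
228 [181, 181, 183, 186, 187, 187, 179, 136, 119, 120, 119, 116, 106, 91, 89, 87, 90, 71, 53, 58, 57, 54, 54, 57, 56, 52, 56, 56, 53, 48]
240 [200, 197, 198, 201, 197, 198, 198, 196, 188, 145, 130, 130, 128, 125, 124, 173, 236, 231, 126, 85, 87, 87, 81, 70, 55, 51, 50, 51, 48, 50]
60 [60, 55, 56, 54, 59, 47, 55, 56, 57, 46, 55, 51, 55, 54, 65, 92, 83, 97, 208, 244, 242, 243, 241, 242, 242, 241, 241, 242]
80 [92, 93, 80, 63, 59, 48, 50, 51, 54, 52, 48, 48, 44, 54, 53, 47, 45, 43, 64, 91, 86, 128, 238, 244, 242, 243, 243, 239]
100 [92, 94, 91, 91, 94, 89, 91, 64, 44, 37, 38, 40, 38, 44, 38, 36, 42, 39, 57, 85, 89, 103, 236, 245, 243, 241, 241, 235]
120 [55, 49, 45, 46, 49, 47, 51, 46, 49, 42, 40, 34, 45, 43, 72, 86, 85, 89, 123, 178, 192, 191, 189, 228, 246, 245, 237, 239]
[[49, 84, 126], [42, 81, 114], [86, 85, 85], [90, 89, 87], [56, 55, 55], [54, 57, 55]]
```

```bash
cat >> m2.py <<'E'
print("POT",*fit([(28.5,180),(27,190),(25.5,196),(25.5,204),(28.5,216),(35,228),(46.5,240),(60,249.8),(80,257),(100,257.3),(120,250.5)],.080,.055))
p=plane(m,[(28.5,180),(27,190),(25.5,196),(25.5,204),(28.5,216),(35,228),(46.5,240),(60,249.8),(80,257),(100,257.3),(120,250.5)],.080);print(circ(p))
c,e=fit([q for q in lp if q[0]<265 or (q[0]>379 and q[0]<395)],zl,.060); print("LID",c,e,"in tool",(M.T@([*c,zl]-o['tool_pos'])*1000).round(1))
E
python3 m2.py | tail -5
```

```text
-1.1  9.9  8.7  7.6  6.8  6.1 -1.7 -2.  -2.1 -1.9] in tool [ 4.3 -0.5 12.9]
POT [ 0.53620544 -0.03705406] [-1.1 -1.6 -0.5  0.3  0.7  0.7 -0.   0.2  0.  -0.6 -1.1]
(array([ 0.53761511, -0.0390968 ]), np.float64(0.053036743218823845))
LID [0.53229421 0.12557085] [-0.6 -0.6 -0.4 -0.6 -0.3 -0.   0.   0.7  0.4  0.6  0.7  0.  -0.3 -0.4
 -0.2] in tool [ 3.8 -2.1 12.9]
```

```bash
python3 -c "
from h import *
print(to([.539,-.037,.135]))"
python3 -m pendant '[[[-5,-30,10],[0,0,0],0],[[-5,-32,20],[0,0,0],0],[[-5,-32,20],[0,0,0],0],[[-5,-32,20],[0,0,0],0],[[-5,-20,20],[0,0,0],0],[[-5,-14,15],[0,0,0],0],[[0,0,5],[0,0,0],0],[[0,0,0],[0,0,0],0],[[0,0,0],[0,0,0],0],[[0,0,0],[0,0,0],0]]' 50
python3 -c "
from h import *
o=get_obs();print(o['tool_pos'],o['contact_force'],o['wrist_torque'],to([.539,-.037,.115],o),to([.539,-.037,.1],o))"
```

```text
[ -29.8 -161.3  115.4]
t: 12.4
tool_pos: [0.5414, -0.0355, 0.1431]
tool_rot: [0.258, 3.13, 0.0]
contact_force: [-0.3, 0.3, -3.7]
opening: 0.0222
grip_force: 50.3
[ 0.54138544 -0.03549941  0.14308347] [-0.2995988   0.33154874 -3.71357083] [-0.05333603  0.03136628 -0.00132082] [ 2.1 -1.9 28.1] [ 2.2 -1.9 43.1]
```

```bash
python3 -m pendant '[[[2,-1.5,8],[0,0,0],0],[[0,0,8],[0,0,0],0],[[0,0,6],[0,0,0],0],[[0,0,6],[0,0,0],0],[[0,0,5],[0,0,0],0],[[0,0,4],[0,0,0],0],[[0,0,3],[0,0,0],0],[[0,0,2],[0,0,0],0],[[0,0,0],[0,0,0],0],[[0,0,0],[0,0,0],0]]' 50
python3 -c "
from h import *
o=get_obs();print(o['tool_pos'],o['contact_force'],o['wrist_torque'],to([.539,-.037,.1],o))"
```

```text
t: 13.23
tool_pos: [0.5418, -0.0382, 0.1041]
tool_rot: [0.26, 3.125, -0.001]
contact_force: [-0.6, -1.1, 8.4]
opening: 0.0225
grip_force: 52.8
[ 0.54178747 -0.03822357  0.10409603] [-0.64598997 -1.09827938  8.44129664] [0.09230324 0.36289218 0.05386035] [3.  0.7 4.1]
```

```bash
python3 -m pendant '[[[0,0,-4],[0,0,0],0],[[-1,0,-2],[0,0,0],0],[[-2,0,0],[0,0,0],0],[[0,0,0],[0,0,0],0],[[0,0,2],[0,0,0],0],[[0,0,2],[0,0,0],0],[[0,0,2],[0,0,0],0],[[0,0,0],[0,0,0],0],[[0,0,0],[0,0,0],0]]' 50
python3 -c "
from h import *
o=get_obs();print(o['tool_pos'],o['contact_force'],o['wrist_torque'])"
python3 -m pendant '[[[0,0,1],[0,0,0],0],[[0,0,1],[0,0,0],0],[[0,0,0],[0,0,0],0],[[0,0,0],[0,0,0],0]]' 50
python3 -c "
from h import *
o=get_obs();print(o['tool_pos'],o['contact_force'],o['wrist_torque'])"
```

```text
t: 13.98
tool_pos: [0.5424, -0.0381, 0.1013]
tool_rot: [0.26, 3.13, -0.0]
contact_force: [-3.7, 1.7, 4.5]
opening: 0.0222
grip_force: 52.0
[ 0.54236396 -0.0381151   0.10130588] [-3.72730601  1.71610142  4.54715252] [0.0220591  0.15171784 0.02656138]
t: 14.32
tool_pos: [0.542, -0.0379, 0.0997]
tool_rot: [-0.26, -3.13, -0.0]
contact_force: [-7.3, 0.6, 10.3]
opening: 0.022
grip_force: 52.8
[ 0.5419718  -0.03790577  0.09971347] [-7.34377736  0.64896407 10.29391578] [ 0.18017469  0.74818374 -0.01569298]
```

```bash
python3 -m pendant '[[[1,0,-1],[0,0,0],0],[[1,0,0],[0,0,0],0],[[0,0,0],[0,0,0],0],[[0,0,0],[0,0,0],0]]' 50
python3 -c "
from h import *
o=get_obs();print(o['tool_pos'],o['contact_force'],o['wrist_torque'])"
```

```text
t: 14.65
tool_pos: [0.541, -0.0379, 0.0998]
tool_rot: [0.26, 3.128, -0.0]
contact_force: [3.0, 0.2, 2.2]
opening: 0.0225
grip_force: 51.7
[ 0.54101392 -0.03785259  0.09976194] [3.04082687 0.23755616 2.232199  ] [-0.06717121 -0.79192891  0.04654774]
```

```bash
python3 -m pendant '[[[0,0,0],[0,0,0],0.3],[[0,0,0],[0,0,0],0.45],[[0,0,0],[0,0,0],0.5],[[0,0,0],[0,0,0],0.5],[[0,0,-20],[0,0,0],0.5],[[0,0,-35],[0,0,0],0.5],[[0,0,-40],[0,0,0],0.4],[[0,0,-40],[0,0,0],0.2],[[0,40,0],[0,0,0],0],[[0,40,0],[0,0,0],0],[[0,40,0],[0,0,0],0],[[5,30,0],[0,0,0],0]]' 40
python3 -m pendant '[[[0,0,0],[0,0,0],0],[[0,0,0],[0,0,0],0]]'
python3 - <<'E'
from h import *
o=get_obs();print(o['tool_pos'])
m=optics.camera_model("wrist"); np.save("w8.npy",m['cam_to_world']); im=np.ascontiguousarray(optics.get_image("wrist")[:,:,::-1]); cv2.imwrite("pics/w8.png",im)
tm=optics.camera_model("top"); t=np.ascontiguousarray(optics.get_image("top")[:,:,::-1]); cv2.imwrite("pics/top5.png",t)
hsv=cv2.cvtColor(t,cv2.COLOR_BGR2HSV); V=hsv[...,2]
for th in (55,62,70):
  ct,c,s=blob(V<th,(255,197)); print(th,s,circ(plane(tm,cv2.convexHull(ct)[:,0],.087)))
hw=cv2.cvtColor(im,cv2.COLOR_BGR2HSV); kn=(hw[...,1]>120)&(hw[...,0]<20)&(hw[...,2]>40)&(np.indices(kn0.shape)[0]<0 if False else True)
n,l,st,ce=cv2.connectedComponentsWithStats(kn.astype(np.uint8)); 
for i in range(1,n):
  if st[i,4]>100: print("knob?",st[i],ce[i],plane(m,[ce[i]],.105))
kt=(hsv[...,1]>110)&(hsv[...,0]<20)&(V>30); ct,c,s=blob(kt[185:210,240:270],(13,12)); print("top knob",s,c+[240,185],plane(tm,[c+[240,185]],.115))
E
```

```text
t: 15.65
tool_pos: [0.56, 0.1133, 0.2344]
tool_rot: [0.26, 3.131, 0.001]
contact_force: [1.0, -0.6, 0.5]
opening: -0.0001
grip_force: 0.0
t: 15.82
tool_pos: [0.5593, 0.1124, 0.2337]
tool_rot: [-0.255, -3.13, 0.001]
contact_force: [-0.3, -0.8, 0.1]
opening: 0.0006
grip_force: 0.0
[0.55928578 0.11244906 0.23371929]
55 [234 187  42  31 890] (array([ 0.53033014, -0.04174855]), np.float64(0.05301028308752906))
62 [ 233  177   43   42 1231] (array([ 0.53551764, -0.04234056]), np.float64(0.05751561829638308))
70 [ 233  177   48   44 1455] (array([ 0.53170427, -0.04874405]), np.float64(0.06353499835032601))
knob? [   0  115   46  157 3171] [ 14.63355408 220.99085462] [[ 0.55493513 -0.08906178  0.105     ]]
knob? [462 162  25  25 449] [473.83741648 174.93095768] [[0.57654413 0.28136171 0.105     ]]
knob? [ 43 178  31  30 610] [ 58.1295082  192.58032787] [[ 0.53740505 -0.04722288  0.105     ]]
top knob [10  6  8  9 39] [253.41025641 195.56410256] [[ 0.53670124 -0.03927075  0.115     ]]
```

Run:
```python
from h import *
o=get_obs(); print(to([.593,.157,.150],o))
m=dict(optics.camera_model("wrist"),cam_to_world=np.load("w8.npy"))
T=m['cam_to_world']
K=np.array([[m['fx'],0,m['cx']],[0,m['fy'],m['cy']],[0,0,1]])
c=(np.array([[.593,.157,.135],[.490,.167,.112],[.590,.10,.084]])-T[:3,3])@T[:3,:3]*[1,-1,-1]
px=cv2.projectPoints(c,np.zeros(3),np.zeros(3),K,np.array(m['distortion']))[0].reshape(-1,2); print(px)
im=cv2.imread("pics/w8.png",0); x,y=px[0].astype(int)
print("\n".join(" ".join(f"{v:3d}" for v in r) for r in im[max(0,y-60):min(384,y+60):6,x-60:x+66:6]))
t=cv2.imread("pics/top5.png",0); print("drum"); print("\n".join(" ".join(f"{v:3d}" for v in r) for r in t[162:192,174:222]))
```

```text
[-25.4  51.3  83.8]
[[325.50009895 231.61423322]
 [317.87674931  86.63669872]
 [250.64493072 216.98838758]]
220 219 215 216 176 219 221 224 223 225 224 228 229 216 210 211 209 210 213 206 212
219 219 217 209 165 220 222 222 225 222 226 228 230 214 201 206 210 203 207 207 205
215 216 215 220 155 222 220 224 227 226 227 227 229 220 208 212 213 211 208 211 204
218 217 215 215 137 219 219 221 221 208 228 229 226 216 194 200 206 214 211 212 213
208 192 178 158 105 142 150  34  37  30  34  50 226 215 209 210 208 207 206 208 211
148 144 141 143 104 101  12   9  14  32  34  27  26 207 203 211 203 211 212 211 215
144 147 149 145 102  20   9  18  17  29  40  42  24  61 207 209 207 212 211 211 210
145 148 145 149  90  11  24  24  62 116 118 125 116  29 209 207 217 212 207 217 212
145 145 148 146  83   6   7  81 119 118 124 122 128 129 212 212 202 210 210 207 214
145 144 145 146  99   3  38 108 117 117 120 124 122 125 175 214 214 207 216 209 220
146 145 144 146 114  10  73 109 112 116 116 117 120 122 153 209 200 211 212 206 211
134 131 122 125 110 195  66 108 112 114 113 116 117 117 172 218 215 
[... 5752 characters left out ...]
  91  63  56  59  59  53  58  52  51  31  25  13  19  45 107 144 153 155 157 155 154 155 154 140  99  68  74  83  82  81  87
152 151 152 154 155 155 155 153 152 153 152 152 150 151 151 150 135  92  61  57  56  60  57  58  55  54  30  20  17  18  51 106 144 154 152 156 155 156 155 154 134  96  71  73  84  84  82  89
148 144 139 134 136 137 141 144 145 146 146 147 148 151 151 147 131  87  61  58  59  58  55  61  61  47  33  27  21  27  50 102 141 153 156 155 155 154 155 151 129  91  69  73  84  82  83  87
146 141 132 118 105 103 109 112 114 113 116 117 119 125 127 123 111  81  62  57  55  58  59  59  54  49  31  22  18  16  44 101 141 155 154 156 154 156 156 148 127  85  67  75  85  86  86  88
```

The key top seen in the wrist picture is at about (326,233), against a predicted (325,232), so the position agrees. I'll go above it and make the first stroke.

```bash
python3 -m pendant '[[[-13,26,15],[0,0,0],0],[[-12,25,20],[0,0,0],0],[[0,0,25],[0,0,0],0],[[0,0,18],[0,0,0],0],[[0,0,5],[0,0,0],0],[[0,0,0],[0,0,0],0],[[0,0,0],[0,0,0],0]]' 40
python3 -c "
from h import *
o=get_obs();print(o['contact_force'],to([.593,.157,.148],o))"
python3 -m pendant '[[[0,0,4],[0,0,0],0],[[0,0,4],[0,0,0],0],[[0,0,4],[0,0,0],0],[[0,0,4],[0,0,0],0],[[0,0,3],[0,0,0],0],[[0,0,3],[0,0,0],0],[[0,0,3],[0,0,0],0],[[0,0,3],[0,0,0],0],[[0,0,3],[0,0,0],0],[[0,0,0],[0,0,0],0],[[0,0,0],[0,0,0],0]]'
```

```text
t: 16.5
tool_pos: [0.5932, 0.1562, 0.1519]
tool_rot: [0.262, 3.13, 0.0]
contact_force: [0.8, 0.3, 0.0]
opening: 0.0003
grip_force: 0.0
[0.8484538  0.28394769 0.04157073] [0.4 0.7 3.9]
t: 17.42
tool_pos: [0.5928, 0.1572, 0.12]
tool_rot: [-0.26, -3.131, 0.0]
contact_force: [-0.2, -0.6, 0.9]
opening: -0.0
grip_force: 0.7
```

```bash
python3 -m pendant '[[[0,0,2],[0,0,0],0],[[0,0,2],[0,0,0],0],[[0,0,2],[0,0,0],0],[[0,0,2],[0,0,0],0],[[0,0,1],[0,0,0],0],[[0,0,0],[0,0,0],0]]'
python3 -m pendant '[[[0,0,1],[0,0,0],0],[[0,0,1],[0,0,0],0],[[0,0,0],[0,0,0],0]]'
```

```text
t: 17.92
tool_pos: [0.593, 0.1573, 0.113]
tool_rot: [-0.26, -3.131, 0.0]
contact_force: [-4.8, -0.5, 8.8]
opening: 0.0002
grip_force: 4.8
t: 18.17
tool_pos: [0.5931, 0.1573, 0.1129]
tool_rot: [-0.26, -3.13, 0.001]
contact_force: [-9.0, -1.9, 17.1]
opening: 0.0001
grip_force: 8.8
```

```bash
python3 -m pendant '[[[0,0,-8],[0,0,0],0],[[0,0,-14],[0,0,0],0],[[0,0,-14],[0,0,0],0],[[0,0,0],[0,0,0],0],[[0,0,0],[0,0,0],0]]'
cat > drum.py <<'E'
from h import *
import sys
m=optics.camera_model("top"); t=optics.get_image("top")
t=cv2.cvtColor(t,cv2.COLOR_RGB2GRAY)
print("top");print("\n".join(" ".join(f"{v:3d}" for v in r) for r in t[166:186,192:218]))
m=optics.camera_model("wrist"); im=cv2.cvtColor(optics.get_image("wrist"),cv2.COLOR_RGB2GRAY); cv2.imwrite(f"pics/dr{sys.argv[1]}.png",im)
T=m['cam_to_world'];K=np.array([[m['fx'],0,m['cx']],[0,m['fy'],m['cy']],[0,0,1]])
# rectify a 60(y) x 60(x) mm patch at drum face height, 2 mm/cell, warmer yaw -0.06
w=np.array([.537,-.0365,.084]); Rm=R.from_euler('z',-.06).as_matrix()
gx,gy=np.meshgrid(np.arange(.02,.085,.002),np.arange(.165,.095,-.002),indexing='ij'); gx=gx[::-1]
P=w+np.c_[gx.ravel(),gy.ravel(),0*gx.ravel()]@Rm.T
c=(P-T[:3,3])@T[:3,:3]*[1,-1,-1]; q=cv2.projectPoints(c,np.zeros(3),np.zeros(3),K,np.array(m['distortion']))[0].reshape(*gx.shape,2).astype(np.float32)
v=cv2.remap(im,q[...,0],q[...,1],1); print("wrist");print("\n".join(" ".join(f"{x:3d}" for x in r) for r in v))
E
python3 drum.py 1
```

```text
t: 18.58
tool_pos: [0.5937, 0.1574, 0.1467]
tool_rot: [0.26, 3.128, 0.001]
contact_force: [-1.2, 0.5, -0.9]
opening: 0.0004
grip_force: 0.0
top
 31  37  30  30  26  32  27  47  89 128 148 151 153 155 154 156 157 155 156 157 155 157 157 155 144 107
 30  33  24  29  30  27  31  41  79 116 132 139 145 142 147 148 151 154 152 151 152 152 154 153 141 106
 29  31  25  34  34  21  24  42  77 103 116 120 121 122 125 127 130 132 132 136 137 141 142 142 131 101
 29  22  28  34  35  29  33  46  79 101 105 107 109 107 110 110 113 114 114 114 119 119 123 120 112  94
 26  27  29  33  32  32  31  51  81 106 109 109 109 108 111 108 111 109 109 111 107 110 109 103  98  84
 27  16  18  22  19  25  29  51  83 108 108 111 110 109 112 110 109 109 110 109 107 108 106  96  91  78
 32  24  12   0  12  14  24  53  86 105 110 111 112 111 110 111 109 110 110 111 109 108 102  95  91  79
 30  24  21  13  20  21  36  68  97 111 110 109 109 112 113 110 110 112 110 107 111 110 105  99  91  74
 27  29  40  38  45  45  56  81 103 111 110 110 114 111 112 111 110 110 108 109 108 109  98  90  84  70
 32  53  71  83  86 
[... 5049 characters left out ...]

134 134 133 133 133 132 134 134 132 131 134 136 133 132 132 132 132 131 133 108  75  85 121 132 132 118 128 124 104 104  99  77  77  78  78
115 114 116 125 125 117 118 118 117 117 119 117 120 120 122 120 120 122 121 122 122 124 122 123 124 113 118 117 105 107  93  75  81  83  78
103 114 164 202 198 190 107 119 108 105 105 107 107 108 107 103 104 104 106 108 104 104 106 106 105 105 106 107 107 106 100  78  80  83  80
194 197 199 202 201 200 196 201 131 107 108 105 105 106 106 104 107 106 104 105 106 109 107 106 105 107 106 107 107 107  98  77  82  78  82
197 198 198 198 196 198 199 200 131 107 104 105 105 103 106 105 106 104 103 107 106 106 106 107 105 107 106 105 109 107  96  78  80  82  78
```

Two pips are uppermost now (a diagonal pair), so the drum started at one. Three more strokes.

```bash
python3 -m pendant '[[[0,0,8],[0,0,0],0],[[0,0,4],[0,0,0],0],[[0,0,4],[0,0,0],0],[[0,0,4],[0,0,0],0],[[0,0,4],[0,0,0],0],[[0,0,4],[0,0,0],0],[[0,0,4],[0,0,0],0],[[0,0,2],[0,0,0],0],[[0,0,2],[0,0,0],0],[[0,0,0],[0,0,0],0],[[0,0,0],[0,0,0],0]]'
python3 -m pendant '[[[0,0,-8],[0,0,0],0],[[0,0,-14],[0,0,0],0],[[0,0,-14],[0,0,0],0],[[0,0,0],[0,0,0],0],[[0,0,0],[0,0,0],0]]'
python3 drum.py 2 | sed -n '/wrist/,$p' | awk '{for(i=1;i<=25;i++)printf "%s",($i<90?"#":".");print ""}'
```

```text
t: 19.6
tool_pos: [0.5927, 0.1572, 0.1128]
tool_rot: [-0.26, -3.13, 0.001]
contact_force: [-11.4, -2.1, 19.3]
opening: 0.0002
grip_force: 9.4
t: 20.02
tool_pos: [0.5939, 0.1573, 0.1468]
tool_rot: [0.26, 3.128, 0.001]
contact_force: [0.3, 0.5, 0.1]
opening: 0.0
grip_force: 0.0
.########################
.........................
.........................
.........................
.........................
.........................
.........................
.........................
##.......................
.................#####...
.........................
.........................
.###.....................
#####....................
#####....................
#####....................
####.....................
.........................
..........###............
.........#####...........
.........#####...........
.........#####...........
..........####...........
...........#.............
....................##...
...................####..
..................######.
..................######.
...................####..
....................##...
.........................
.........................
.........................
.........................
```

Three pips are uppermost. Two more strokes, with a check after each.

```bash
python3 -m pendant '[[[0,0,8],[0,0,0],0],[[0,0,4],[0,0,0],0],[[0,0,4],[0,0,0],0],[[0,0,4],[0,0,0],0],[[0,0,4],[0,0,0],0],[[0,0,4],[0,0,0],0],[[0,0,4],[0,0,0],0],[[0,0,2],[0,0,0],0],[[0,0,2],[0,0,0],0],[[0,0,0],[0,0,0],0],[[0,0,0],[0,0,0],0]]'
python3 -m pendant '[[[0,0,-8],[0,0,0],0],[[0,0,-14],[0,0,0],0],[[0,0,-14],[0,0,0],0],[[0,0,0],[0,0,0],0],[[0,0,0],[0,0,0],0]]'
python3 drum.py 3 | sed -n '/wrist/,$p' | awk '{for(i=1;i<=25;i++)printf "%s",($i<90?"#":".");print ""}'
```

```text
t: 21.03
tool_pos: [0.5927, 0.1572, 0.1128]
tool_rot: [-0.26, -3.13, 0.001]
contact_force: [-11.2, -1.7, 18.8]
opening: 0.0002
grip_force: 9.4
t: 21.45
tool_pos: [0.5939, 0.1573, 0.1468]
tool_rot: [0.26, 3.128, 0.001]
contact_force: [0.4, -0.5, -0.2]
opening: 0.0001
grip_force: 0.0
.########################
.........................
.........................
.........................
.........................
.........................
.........................
.........................
##.......................
.......#####.....#####...
.........................
.........................
.###................##...
#####..............####..
#####.............######.
#####.............######.
#####..............####..
....................##...
.........................
.........................
.........................
.........................
.........................
.........................
.###................##...
#####..............####..
#####.............######.
#####.............#####..
####...............####..
....................##...
.........................
.........................
.........................
.........................
```

```bash
python3 -m pendant '[[[0,0,8],[0,0,0],0],[[0,0,4],[0,0,0],0],[[0,0,4],[0,0,0],0],[[0,0,4],[0,0,0],0],[[0,0,4],[0,0,0],0],[[0,0,4],[0,0,0],0],[[0,0,4],[0,0,0],0],[[0,0,2],[0,0,0],0],[[0,0,2],[0,0,0],0],[[0,0,0],[0,0,0],0],[[0,0,0],[0,0,0],0]]'
python3 -m pendant '[[[0,0,-8],[0,0,0],0],[[0,0,-14],[0,0,0],0],[[0,0,-14],[0,0,0],0],[[0,0,0],[0,0,0],0],[[0,0,0],[0,0,0],0]]'
python3 drum.py 4 | sed -n '/wrist/,$p' | awk '{for(i=1;i<=25;i++)printf "%s",($i<90?"#":".");print ""}'
python3 - <<'E'
from h import *
m=optics.camera_model("wrist"); im=optics.get_image("wrist").max(2); o=get_obs(); print(o['tool_pos'])
ct,c,s=blob((im<40)&(np.indices(im.shape)[0]<150),(258,60)); print(s,c,plane(m,[c],.112))
print(to([.49,.200,.20]),to([.49,.200,.112]))
E
```

```text
t: 22.47
tool_pos: [0.5928, 0.1572, 0.1128]
tool_rot: [-0.26, -3.13, 0.001]
contact_force: [-12.1, -2.2, 18.2]
opening: 0.0002
grip_force: 9.4
t: 22.88
tool_pos: [0.5939, 0.1574, 0.1468]
tool_rot: [0.26, 3.128, 0.001]
contact_force: [0.3, -0.4, -0.8]
opening: 0.0001
grip_force: 0.0
.########################
.........................
.........................
.........................
.........................
.........................
.........................
.........................
##............#####......
####.............#####...
.........................
.........................
.###................##...
#####..............####..
#####.............######.
#####.............######.
#####..............####..
....................##...
..........###............
.........#####...........
.........#####...........
.........#####...........
..........####...........
...........#.............
.###................##...
#####..............####..
#####.............######.
#####.............######.
####...............####..
....................##...
.........................
.........................
.........................
.........................
[0.59233607 0.15711685 0.14429218]
[ 220    0   54   51 2282] [246.52629273  23.04776512] [[0.4911143  0.16822425 0.112     ]]
[108.1  25.4 -55.6] [108.   25.4  32.4]
```

Five pips are uppermost. Now the lever: the ball is at (0.491, 0.168), and I'll push it from its +y side.

```bash
python3 -m pendant '[[[0,10,-30],[0,0,0],0],[[15,15,-20],[0,0,0],0],[[35,15,0],[0,0,0],0],[[35,0,0],[0,0,0],0],[[25,0,0],[0,0,0],0],[[0,0,0],[0,0,0],0],[[0,0,0],[0,0,0],0]]'
python3 -c "
from h import *
o=get_obs();print(o['tool_pos'],to([.491,.215,.098],o),to([.4865,.118,.098],o))"
```

```text
t: 23.62
tool_pos: [0.4898, 0.215, 0.1944]
tool_rot: [-0.258, -3.13, 0.001]
contact_force: [0.3, -0.1, 0.7]
opening: 0.0003
grip_force: 0.0
[0.4898392  0.21504506 0.19439348] [-1.2  0.2 96.4] [-12.7 -96.2  96.4]
```

```bash
python3 -m pendant '[[[0,0,25],[0,0,0],0],[[0,0,30],[0,0,0],0],[[0,0,30],[0,0,0],0],[[0,0,11],[0,0,0],0],[[0,0,0],[0,0,0],0],[[0,-5,0],[0,0,0],0],[[-1,-8,0],[0,0,0],0],[[-1,-8,0],[0,0,0],0],[[-1,-8,0],[0,0,0],0],[[-1,-8,0],[0,0,0],0],[[-1,-8,0],[0,0,0],0],[[-1,-8,0],[0,0,0],0]]'
python3 -m pendant '[[[-1,-8,0],[0,0,0],0],[[-1,-8,0],[0,0,0],0],[[-1,-8,0],[0,0,0],0],[[-1,-8,0],[0,0,0],0],[[0,-4,0],[0,0,0],0],[[0,0,0],[0,0,0],0]]'
```

```text
t: 24.62
tool_pos: [0.4884, 0.1606, 0.0999]
tool_rot: [0.26, 3.13, 0.0]
contact_force: [0.1, 1.0, 0.9]
opening: -0.0
grip_force: 0.5
t: 25.12
tool_pos: [0.4859, 0.1244, 0.099]
tool_rot: [-0.262, -3.13, 0.001]
contact_force: [0.5, 0.2, 0.1]
opening: -0.0003
grip_force: 0.0
```

```bash
python3 -m pendant '[[[0,-4,0],[0,0,0],0],[[0,-4,0],[0,0,0],0],[[0,0,0],[0,0,0],0],[[0,0,0],[0,0,0],0]]'
python3 -m pendant '[[[0,-3,0],[0,0,0],0],[[0,0,0],[0,0,0],0],[[0,0,0],[0,0,0],0]]'
```

```text
t: 25.45
tool_pos: [0.4851, 0.1192, 0.0993]
tool_rot: [0.26, 3.13, 0.007]
contact_force: [1.9, 7.4, -2.0]
opening: 0.0
grip_force: 3.7
t: 25.7
tool_pos: [0.485, 0.1188, 0.0995]
tool_rot: [0.26, 3.129, 0.016]
contact_force: [3.1, 15.2, -4.4]
opening: -0.0001
grip_force: 8.3
```

The lever is at its stop (15 N, finger at y 0.119 as predicted). I'll back off, rise and check everything.

```bash
python3 -m pendant '[[[0,10,0],[0,0,0],0],[[0,20,0],[0,0,0],0],[[0,20,-10],[0,0,0],0],[[0,10,-35],[0,0,0],0],[[0,0,-40],[0,0,0],0],[[0,0,-40],[0,0,0],0],[[20,10,0],[0,0,0],0],[[0,0,0],[0,0,0],0],[[0,0,0],[0,0,0],0]]'
python3 drum.py 5 | sed -n '/wrist/,$p' | awk '{for(i=1;i<=25;i++)printf "%s",($i<90?"#":".");print ""}' | sed -n 12,30p
python3 - <<'E'
from h import *
m=optics.camera_model("wrist"); im=optics.get_image("wrist"); V=im.max(2); cv2.imwrite("pics/end.png",im[:,:,::-1])
T=m['cam_to_world'];K=np.array([[m['fx'],0,m['cx']],[0,m['fy'],m['cy']],[0,0,1]])
c=(np.array([[.4865,.09,.112],[.491,.168,.112],[.537,-.037,.105]])-T[:3,3])@T[:3,:3]*[1,-1,-1]
px=cv2.projectPoints(c,np.zeros(3),np.zeros(3),K,np.array(m['distortion']))[0].reshape(-1,2); print("expect ball/old/knob",px)
n,l,s,ce=cv2.connectedComponentsWithStats((V<35).astype(np.uint8))
for i in range(1,n):
    if s[i,4]>150: print(s[i],ce[i],plane(m,[ce[i]],.112)[0])
t=optics.get_image("top");tm=optics.camera_model("top"); g=t.max(2)
h=cv2.cvtColor(np.ascontiguousarray(t[:,:,::-1]),cv2.COLOR_BGR2HSV); kt=(h[...,1]>110)&(h[...,0]<20)&(g>30); ct,c,s=blob(kt[185:210,240:270],(13,12)); print("lid knob top",plane(tm,[c+[240,185]],.115))
e=cv2.imread("pics/end.png"); 
def prof(r): return " ".join(map(str,r))
print(prof(V[int(px[2][1]),0:200:4]))
E
```

```text
t: 26.45
tool_pos: [0.4761, 0.187, 0.2247]
tool_rot: [0.258, 3.13, -0.001]
contact_force: [0.3, 0.0, -0.5]
opening: 0.0003
grip_force: 0.0
#########################
#########################
#########################
#########################
#########################
#########################
#########################
#########################
#########################
#########################
#########################
#########################
#########################
#########################
#########################
#########################
#########################
#########################
#########################
expect ball/old/knob [[138.63324191 226.46810406]
 [238.73755184 216.20323194]
 [  7.86520159 303.17962866]]
[125 210  33  31 755] [140.66754967 224.13377483] [0.48489199 0.09203019 0.112     ]
[ 17 216  72  48 815] [ 55.57423313 230.27116564] [0.47896028 0.02653739 0.112     ]
[    0   239   512   145 35699] [257.10588532 339.9502227 ] [0.60314616 0.16358274 0.112     ]
[375 248  31  23 217] [390.4562212  257.21198157] [0.54438995 0.28061007 0.112     ]
lid knob top [[ 0.53658383 -0.03982492  0.115     ]]
48 48 54 54 61 55 48 52 69 68 68 69 69 68 74 66 68 68 65 68 71 70 77 49 145 153 148 147 149 147 153 155 146 74 26 26 15 24 23 24 23 6 8 4 27 15 19 18 10 22
```

The ball is fully over, at (0.485, 0.092). One last check of the lid's height by triangulating its knob in the side and top views.

Run:
```python
from h import *
def knob(n,box):
    t=optics.get_image(n); m=optics.camera_model(n); cv2.imwrite(f"pics/e_{n}.png",t[:,:,::-1])
    h=cv2.cvtColor(np.ascontiguousarray(t[:,:,::-1]),cv2.COLOR_BGR2HSV); k=(h[...,1]>100)&(h[...,0]<20)&(h[...,2]>25)
    x0,y0,x1,y1=box; ct,c,s=blob(k[y0:y1,x0:x1],((x1-x0)/2,(y1-y0)/2)); print(n,s+[x0,y0,0,0,0],c+[x0,y0]); return ray(m,[c+[x0,y0]]),m,t
(a,d),tm,t=knob("top",(240,185,270,210)); (b,e),sm,s=knob("side",(230,140,275,205))
A=np.c_[d[0],-e[0]]; u=np.linalg.lstsq(A,b-a,rcond=None)[0]; p,q=a+u[0]*d[0],b+u[1]*e[0]; print("knob mid",(p+q)/2,"gap mm",1000*np.linalg.norm(p-q))
# column/row profiles: lid disc in side view - lower edge and level
g=s.max(2); print("\n".join(" ".join(f"{v:3d}" for v in r) for r in g[160:246:3,222:282:3]))
```

```text
top [250 192   9   8  57] [253.57894737 195.61403509]
side [246 183   9   8  49] [250.2244898  186.53061224]
knob mid [ 0.53545234 -0.03977886  0.12159755] gap mm 0.816353867331222
 47  16  49  71  81 155 159 155 137 156 157 154  80  85  92  66  71 150 158 160
 38  34  34  43  71 160 156 149  96 116 109  97  59  51  20  48  69  46  69  48
 25  19  23  37  81 164 158  95  57  50  64  58  75  73  50  62  68  64  66  66
 72  36  68  76  77 167 158  93  55  66  67  66  66  66  66  67  62  66  63  62
 74  24  62  71  69 164 163  97  57  67  67  66  62  68  65  65  68  65  60  63
 25  27  27  30  25 165 165 110  60  65  62  66  65  67  66  65  61  66  65  64
 28  36  34  31  48 160 161 150  67  65  70  63  60  65  61  66  64  67  64  62
 71  68  68  78  96 157 126  62  43  44  45  44  49  57  66  64  64  77  67  63
166  68 165 164 146  45  40  43  43  50  49  43  45  42  43  63  70  56  62  65
 91  66 134  75  38  42  43  44  41  51  43  36  47  43  45  46  53  67  68  61
146  67 150  40  43  49  45  44  18  28  21  27  46  48  52  45  43  62  68  62
 70  64  44  41  45  39  40  45  26  25
[... 700 characters left out ...]
  13  19  15  17  15  18  23  16  20  14  17  34 122 122 125
119 116  50  47  47  33  14  15  16  14  14  14  19  19  23  35  45 117 128 128
108 111  46  45  50  46  45  21  11  11  12  15  17  30  47  48  45 125 124 117
104 113  42  46  50  48  46  50  45  42  48  48  43  48  46  46  53 127 120 149
162 144  61  44  45  51  49  44  47  48  49  47  46  46  52  44 111 117 140 164
 86 167 160  52  51  48  43  47  44  47  52  48  49  46  47  60  95 172 167 167
 67 155 166 144  67  58  46  46  46  43  45  48  50  47  66 161 169 165 166 163
 68 141 162 163 159 112  69  70  65  62  65  65  92 143 166 160 161 161 158 149
 67 151 149 138 124 118 112  75  67  67  69  66  71  69  67  57  71  79  84  79
```

```bash
python3 -c "
from station import ctrl; print(ctrl.finish_job())"
```

```text
the job is handed in; nothing more can be done
None
```

The job is handed in at about 27 s: the pot stands on the disc with its lid seated, the drum shows five pips, and the lever is fully over towards the hot plate; the smaller lid, mug and jar were never touched.

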